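# Nudge glass balls into their tray pockets

## Robot

A 7-joint arm with a two-finger parallel gripper is mounted at the origin on a cart in front of the work surface, level with it; the furniture and walls round the work are solid. World frame = base frame: x ahead of the robot, y to its left, z up, the work surface at z = 0. Lengths are in m, angles in rad, forces in N, time in s.
With the tool pointing down it reaches from about 0.4 to 0.85 m from the base axis. Payload 4.5 kg.
Tool frame: the origin (TCP) lies at the very end of the fingers, on their centre line; the grasp point (between the pads) lies 19 mm behind it; z points along the fingers, y is the line along which they close (so a half turn about z gives the same grasp; the last joint's range is limited). The gripper opens to 88 mm and grips with 3 to 60 N. Pads are 18 mm wide; open, the fingers measure 123 mm over their backs; the gripper's body (75 mm by 187 mm) begins 45 mm behind the grasp point.
Start: joints at [1.236, 0.689, -0.195, 1.565, 0.157, 0.902, -0.215], TCP at [0.225, -0.583, 0.239] pointing down, gripper open.
Joint ranges: [-3.01, 3.01], [-0.46, 2.08], [-1.47, 1.51], [0.13, 2.56], [-1, 4.14], [0.04, 2.09], [-2.66, 2.66]. Speed limits (rad/s): [2.57, 2.57, 3.14, 3.14, 3.14, 3.14, 3.14].

## Interface

Orientations are given as a unit quaternion [x, y, z, w].
In Python, from plant import r, eyes, nets gives the robot as it stands.
- The arm moves only by the shell command python3 -m pendant 'ROWS' [FORCE]. ROWS is JSON, a list of rows, each an object of numbers: "claw": the opening, from 0 (shut) to 1 (fully open); "dx", "dy", "dz": the shift along the world's x, y, z in mm; "twist": the turn about the world's z in rad. In form: [{"claw": .., "dx": .., "dy": .., "dz": .., "twist": ..}, ...]. A call has 1 to 8 rows; each row is the pose to reach, as a shift and turn from the pose commanded when the call began; what a row does not reach only later rows make up. A row lasts 1/10 s, in which the tool goes at most 50 mm and 8.59 degrees, less where a joint would pass 70% of its speed; a pose out of reach is approached as far as the arm can. A call with a gripper value outside its range is refused whole. The fingers move at their own pace and stop on an object; FORCE is the grip in N (left out, the last holds). Time passes only in rows, so rows that repeat a pose let the fingers close. It gives the time, the measured TCP pose, the force, the opening and the grip force at its end, in the units of the state.
- r.get_state(): the state, without advancing time (a new reading comes with each control period).
- eyes.snapshot(name): name is "scene" or "top"; returns (picture, depth): 420x560x3 uint8, blue, green, red; 420x560 float32, m along the optical axis (not along the pixel's ray), 0 where there is no reading.
- eyes.camera_info(name): a dict with "K" (3x3 intrinsics, pixels), "world_to_cam" (4x4, takes a point from world to camera coordinates). Camera axes: x right, y down, z forward; pixel columns grow to the right and rows downward; lengths in m; the calibration is good to about 2 mm. A picture is of the moment at which its call begins. camera_info takes no time and is no camera call.
- r.finish_job(): hands the job in; it is judged then, once.
Trained networks look in the newest picture that a camera, given by its name, has taken for a name from the list of things; names that differ only in an ending like _2 or _b are one class to them, and where a whole thing is asked for, a point or a joint stands for the part that bears it (a point fixed in the world has none). Each returns a list of dicts, best first, with "confidence" (0 to 1); they miss things now and then, are a little off and sometimes report something else, mostly with a low value. They report only what shows in the picture. A call takes as long as a camera call. They do not tell look-alikes from the thing itself.
- nets.spot_in(camera, query): "box" ([left, top, width, height] as shares, 0 to 1, of the picture: columns of its width, rows of its height, round what is visible of it).
- nets.place_of(camera, query): "position" ([column, row] as shares, 0 to 1, of the picture: columns of its width, rows of its height: a listed point, or the origin of a listed thing).
The state is a dict: "clock": time; "q": joint angles; "qd": joint speeds; "joint_torque": joint torques, N m; "tool_pos": TCP position; "eef_rot": TCP orientation; "contact_force": force on the tool from outside, world axes, zero at the start; "moment": the same for the moment, N m; "opening": opening from 0.0 (shut) to 1.0 (fully open); "finger_force": force on a finger pad.
Only numpy, scipy, OpenCV 4.12 (cv2) and the standard library are available. Lean on these libraries where they do the work, as an engineer would, in place of code of your own. Each camera call takes 0.05 s, during which the arm holds its last target. There are 200 camera calls.

## Task

Unclip the orange keeper bar from the wooden tray by pulling its tab straight up off its spring catch, and put it down on the bench clear of the tray. Then roll the two glass balls, one after the other, along their lanes until each of the two round pockets holds one ball at rest. The glass is thin: only nudge the balls, lightly and slowly, never grip, lift or press hard on them, let neither roll off the tray, and leave the other things on the bench where they are.

Things in the scene. Friction and masses are not known exactly. Their poses are not given: they have to be found in the camera images.
- tray_deck (a point): Middle of the top face (deck) of a pale wooden tray fixed to the bench: 230 mm along its x, 150 mm along y, deck 30 mm above the bench, z up. Two lanes run along x at y = +40 mm (left) and -40 mm (right), from the open -x loading end to a pocket near the open +x end. Each has a grey felt strip between two dark fences, 8 mm high, 37 mm apart inside, that end 34 mm before the pocket centre.
- rail_top (a point): Middle of the top of the small aluminium rail block that carries the keeper: it stands on the tray's middle between the lanes, 30 mm along x, 30 mm along y, 20 mm above the deck. Tray axes. Two sprung ball catches in its sides hold the keeper.
- pocket_left (a point): Centre, at deck height, of the left lane's round pocket, 78 mm towards +x from the tray's middle; mouth 33 mm across, slightly chamfered, 12 mm deep. Tray axes. A ball pushed over the rim rolls in and settles, its centre about 14 mm above the deck (22 mm in the lane). Pushed on, it jams or climbs out on the far side, where the tray's edge is 37 mm off with no wall.
- pocket_right (a point): The same for the right lane's pocket.
- amber_ball: Thin-walled amber glass ball, 44 mm in diameter, about 50 g; origin at its centre. It starts at rest on the deck in one of the lanes, 45 to 70 mm on the -x side of the tray's middle, with the keeper bar across its way. On the felt it rolls stiffly and soon stops. Pushing it takes under 1 N; a load of 6 N from the robot breaks it.
- green_ball: The same in green glass, in the other lane.
- keeper_tab (a point): Grip point of the orange keeper, in its upright tab (14 mm thick along x, 36 mm wide along y, from 16 mm above to 20 mm below this point). Under the tab is a bar 125 mm long along y, 15 mm thick, 12 mm high, then two cheeks astride the rail block, ending 50 mm below this point. Clipped on, it is 52 mm above the deck. Pull straight up, 4 to 10 N; clear after 25 mm. 100 g.
- bar_left (a point): Point on a long fixed aluminium clamp bar that runs level along world x over the bench, left of the work: 24 to 36 mm wide, from 125 to 195 mm above the bench. Hands must stay clear of it, or pass over it.
- bar_right (a point): The same for the clamp bar to the right of the work.
- wax_tin: Bystander: round green wax tin, 86 mm in diameter, 30 mm high; origin at the centre of its underside. Leave it where it is.
- tape_measure: Bystander: yellow pocket tape measure, 36 x 99 x 66 mm; origin at the centre of its underside. Leave it where it is.
- sanding_block: Bystander: cork sanding block, 63 x 119 x 36 mm; origin at the centre of its underside. Leave it where it is.
Not all that is in view belongs to the job. There is more than one size of the amber_ball; the job needs the smaller. Several things have the shape of the green_ball; the one meant has the colours described above.

How it is judged:
By the outcome, as a careful person would: the job done as asked, in the order asked, and still so for the second after the job is handed in, with the robot touching nothing.
It also fails if it takes over 64 s, if anything falls off the work surface, if the arm or the gripper's body presses on something with over 40 N, if the wrist force passes 120 N, or if a joint passes its speed limit or range.

## Working session

There is one attempt and no reset: what is moved stays moved. The work goes in short steps, Python scripts to look and compute and a shell command to move; the robot and the scene stay as the last step left them, time stands still between calls to the robot, and variables do not carry over. Pictures are saved under pics/ and viewed, at most 10 in all, crops included, and the job is handed in when it is done.

```bash
mkdir -p pics; ls; cat > h.py <<'E'
import numpy as np,cv2
from plant import r,eyes,nets
def pt(cam,d,u,v,z=None):
    I=eyes.camera_info(cam);K=np.array(I["K"]);T=np.linalg.inv(np.array(I["world_to_cam"]))
    ray=np.linalg.inv(K)@[u,v,1.]
    if z is not None:
        w=T[:3,:3]@ray;return T[:3,3]+w*(z-T[2,3])/w[2]
    p=np.median(d[int(v)-1:int(v)+2,int(u)-1:int(u)+2])
    return T[:3,:3]@(ray*p)+T[:3,3]
E
python3 - <<'E'
from h import *
im={}
for c in("top","scene"):
    p,d=eyes.snapshot(c);cv2.imwrite(f"pics/{c}0.png",p);np.save(f"{c}0.npy",d)
    for n in "tray_deck rail_top pocket_left pocket_right amber_ball green_ball keeper_tab bar_left bar_right wax_tin tape_measure sanding_block".split():
        for o in nets.place_of(c,n)[:3]:
            u,v=o["position"][0]*560,o["position"][1]*420
            print(c,n,round(o["confidence"],2),int(u),int(v),pt(c,d,min(max(u,1),558),min(max(v,1),418)).round(3))
s=r.get_state();print(s)
E
```

```text
pics
top tray_deck 0.77 265 231 [0.54  0.206 0.095]
top rail_top 0.74 268 230 [0.541 0.197 0.097]
top rail_top 0.24 283 206 [0.617 0.159 0.017]
top pocket_left 0.66 257 202 [0.627 0.233 0.017]
top pocket_right 0.86 286 207 [0.616 0.151 0.018]
top amber_ball 0.79 277 300 [0.352 0.173 0.058]
top amber_ball 0.73 371 291 [ 0.377 -0.088  0.028]
top amber_ball 0.72 275 250 [0.488 0.18  0.071]
top green_ball 0.77 251 248 [0.493 0.246 0.073]
top green_ball 0.68 219 263 [0.453 0.337 0.039]
top keeper_tab 0.82 267 229 [0.543 0.201 0.098]
top bar_left 0.6 266 233 [0.535 0.204 0.051]
top wax_tin 0.95 372 294 [ 0.371 -0.091  0.029]
top tape_measure 0.67 193 238 [0.521 0.406 0.065]
top sanding_block 0.71 299 155 [0.763 0.114 0.031]
scene tray_deck 0.61 282 250 [0.539 0.212 0.046]
scene rail_top 0.83 279 244 [0.542 0.217 0.075]
scene pocket_left 0.57 242 240 [0.639 0.231 0.018]
scene pocket_right 0.77 271 219 [0.624 0.143 0.017]
scene amber_ball 0.6 315 246 [0.479 0.174 0.071]
scene green_ball 0.78 288 275 [0.488 0.26  0.065]
scene green_ball 0.67 277 324 [0.449 0.349 0.041]
scene keeper_tab 0.89 2
[... 243 characters left out ...]
 1.3, 'q': array([ 1.23580074,  0.68912093, -0.19460597,  1.56530004,  0.15731432,
        0.90249652, -0.21507426]), 'qd': array([-0.00077963, -0.00038832, -0.00037007,  0.00055112,  0.0015351 ,
       -0.00028935, -0.00125601]), 'joint_torque': array([ 6.73770937e-04, -5.27491915e+01, -1.26708481e+00, -1.53744006e+01,
       -5.19458007e-02, -6.16913148e-04,  2.19561883e-05]), 'tool_pos': array([ 0.22533957, -0.58298799,  0.23872979]), 'eef_rot': array([9.83041200e-01, 1.83384837e-01, 8.43522083e-06, 2.92583198e-05]), 'contact_force': array([-0.08951804, -1.05320646, -0.56189827]), 'moment': array([ 0.00753962, -0.02597848,  0.0552134 ]), 'finger_force': 0.0, 'opening': 0.9989533550106405}
```

```bash
python3 - <<'E'
import cv2
a=cv2.imread("pics/top0.png");cv2.imwrite("pics/top0c.png",cv2.resize(a[130:330,160:426],None,fx=3,fy=3,interpolation=2))
E
```

```text
(no output)
```

View pics/top0c.png

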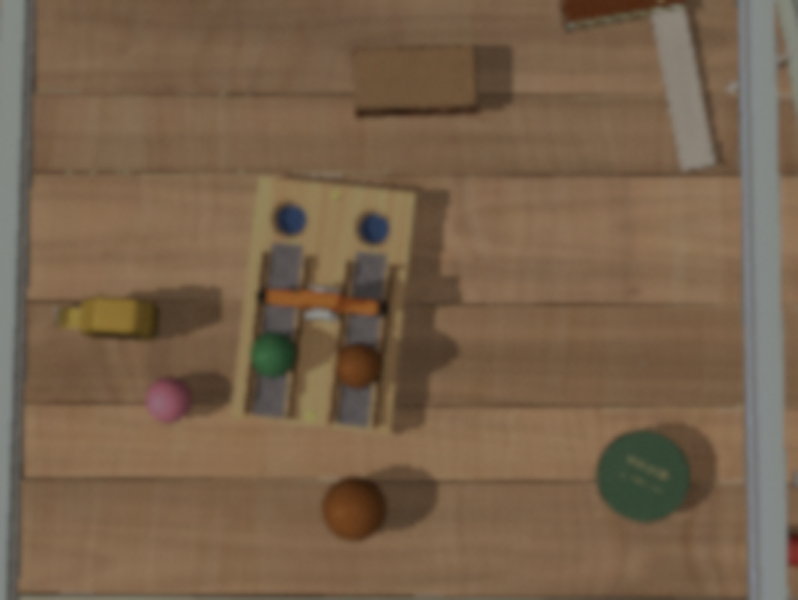

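View pics/scene0.png

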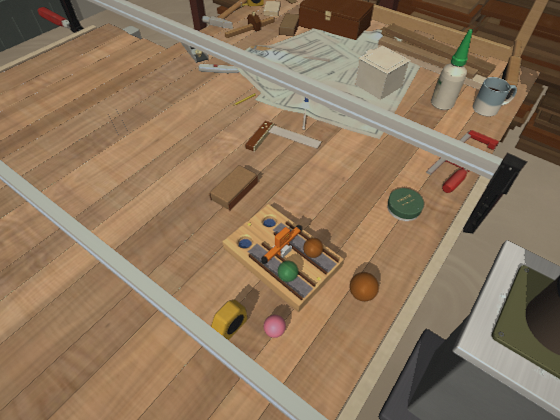

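View pics/top0.png

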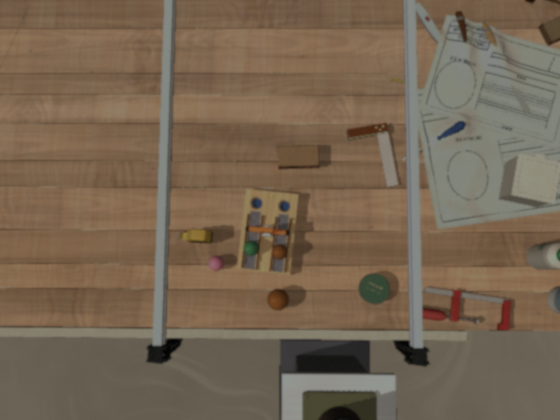

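The overhead crop shows the tray, turned slightly clockwise, with corners near (262,177), (415,190), (392,430) and (237,414). The keeper crosses it at row 300, green is in the left lane at (273,355) and amber in the right at (358,365). The larger amber ball (353,508) and the pink one are decoys. The right clamp bar lies between the arm and the tray, so I have to pass over it. Next I'll refine the poses from depth.

```bash
cat > m.py <<'E'
from h import *
from scipy.optimize import least_squares
def cloud(c,d):
    I=eyes.camera_info(c);K=np.array(I["K"]);T=np.linalg.inv(np.array(I["world_to_cam"]))
    v,u=np.mgrid[:420,:560];P=np.stack([(u-K[0,2])/K[0,0],(v-K[1,2])/K[1,1],np.ones_like(u)],-1)*d[...,None]
    return P@T[:3,:3].T+T[:3,3]
def ball(c,p,d,col,near):
    h=cv2.cvtColor(p,cv2.COLOR_BGR2HSV);P=cloud(c,d)
    m=((h[...,0]>45)&(h[...,0]<90)&(h[...,1]>90)) if col=="green" else ((h[...,0]<14)&(h[...,1]>120))
    m&=(np.linalg.norm(P[...,:2]-near[:2],axis=-1)<.035)&(P[...,2]>.035)&(d>0)
    X=P[m]
    f=least_squares(lambda t:np.linalg.norm(X-t,axis=1)-.022,[*near[:2],.05],loss="soft_l1",f_scale=.002)
    return f.x,len(X)
E
python3 - <<'E'
from m import *
for c in("top","scene"):
    p=cv2.imread(f"pics/{c}0.png");d=np.load(f"{c}0.npy");P=cloud(c,d)
    m=(P[...,2]>.024)&(P[...,2]<.036)&(abs(P[...,0]-.54)<.14)&(abs(P[...,1]-.2)<.11)
    X=P[m];print(c,m.sum(),cv2.minAreaRect((X[:,:2]*1000).astype(np.float32)))
    for col,n in(("green",[.49,.248]),("amber",[.483,.172])):print(col,*ball(c,p,d,col,np.array(n)))
    h=cv2.cvtColor(p,cv2.COLOR_BGR2HSV)
    k=(h[...,0]<20)&(h[...,1]>150)&(P[...,2]>.06)&(abs(P[...,0]-.54)<.035)&(abs(P[...,1]-.205)<.08)
    t=P[k&(P[...,2]>.09)];b=P[k]
    print("keeper top",len(t),t.mean(0),t.min(0),t.max(0),"bar",len(b),b.mean(0), cv2.fitLine((b[:,:2]).astype(np.float32),2,0,.01,.01).ravel(),b.min(0),b.max(0))
    # blue pockets
    g=(h[...,0]>100)&(h[...,0]<130)&(h[...,1]>100)&(abs(P[...,0]-.62)<.05)&(abs(P[...,1]-.19)<.08)
    n,l,s,ce=cv2.connectedComponentsWithStats(g.astype(np.uint8))
    for i in range(1,n):
        if s[i,4]>15: print("blue",s[i],ce[i],pt(c,d,*ce[i],z=.018),pt(c,d,*ce[i],z=.03))
E
```

```text
top 3028 ((545.5592041015625, 204.36712646484375), (150.338623046875, 230.40147399902344), 84.09711456298828)
green [0.49692747 0.24860736 0.05090423] 138
amber [0.48680585 0.1702074  0.05075234] 160
keeper top 56 [0.5444495  0.20457158 0.09688466] [0.53760641 0.18782168 0.09029018] [0.5513238  0.22080847 0.10293191] bar 126 [0.54462456 0.20451877 0.07883634] [0.0944558  0.99552906 0.54462457 0.20451877] [0.53464992 0.15054876 0.06016647] [0.55401526 0.25591646 0.10293191]
blue [254 200   6   7  34] [256.52941176 202.85294118] [0.62725247 0.23612013 0.018     ] [0.6256555  0.23530845 0.03      ]
blue [282 203   6   7  33] [284.36363636 205.75757576] [0.61921602 0.1561105  0.018     ] [0.61768405 0.15594596 0.03      ]
scene 4230 ((547.86083984375, 201.26788330078125), (152.65609741210938, 232.02362060546875), 84.23410034179688)
green [0.49908169 0.24614672 0.0517027 ] 313
amber [0.48656261 0.17046324 0.04735417] 88
keeper top 110 [0.5457979  0.20417108 0.09649737] [0.53877587 0.18583521 0.09055494] [0.55394227 0.21987279 0.10067202] bar 354 [0.54470401 0.20573246 0.07690618] [0.14872998 0.98887783 0.544704   0.20573246] [0.50512529 0.15018444 0.06006452] [0.55836607 0.25613942 0.10067202]
blue [264 220  11   7  60] [268.88333333 222.8       ] [0.62250217 0.15328224 0.018     ] [0.61680123 0.16014813 0.03      ]
blue [239 240  12   8  74] [244.5 243.5] [0.63066371 0.23328696 0.018     ] [0.62483092 0.23886042 0.03      ]
```

```bash
python3 -m pendant '[{"claw":0.5,"dx":0,"dy":0,"dz":40},{"claw":0.5,"dx":25,"dy":30,"dz":60,"twist":0.14},{"claw":0.5,"dx":60,"dy":65,"dz":60,"twist":0.28},{"claw":0.5,"dx":95,"dy":100,"dz":60,"twist":0.42},{"claw":0.5,"dx":130,"dy":135,"dz":60,"twist":0.56},{"claw":0.5,"dx":160,"dy":175,"dz":60,"twist":0.7},{"claw":0.5,"dx":180,"dy":220,"dz":60,"twist":0.84},{"claw":0.5,"dx":200,"dy":265,"dz":60,"twist":0.98}]' 20
```

```text
validation failed for argument at $[0]...
```

```bash
python3 -m pendant '[{"claw":0.5,"dx":0,"dy":0,"dz":40,"twist":0},{"claw":0.5,"dx":25,"dy":30,"dz":60,"twist":0.14},{"claw":0.5,"dx":60,"dy":65,"dz":60,"twist":0.28},{"claw":0.5,"dx":95,"dy":100,"dz":60,"twist":0.42},{"claw":0.5,"dx":130,"dy":135,"dz":60,"twist":0.56},{"claw":0.5,"dx":160,"dy":175,"dz":60,"twist":0.7},{"claw":0.5,"dx":180,"dy":220,"dz":60,"twist":0.84},{"claw":0.5,"dx":200,"dy":265,"dz":60,"twist":0.98}]' 20
```

```text
clock: 2.1
tool_pos: [0.4263, -0.3162, 0.2989]
eef_rot: [0.779, 0.627, 0.0, 0.0]
contact_force: [1.3, -0.1, 0.2]
opening: 0.501
finger_force: 0.0
```

```bash
python3 -m pendant '[{"claw":0.5,"dx":15,"dy":45,"dz":0,"twist":0.06},{"claw":0.5,"dx":30,"dy":90,"dz":0,"twist":0.12},{"claw":0.5,"dx":45,"dy":135,"dz":0,"twist":0.12},{"claw":0.5,"dx":60,"dy":180,"dz":0,"twist":0.12},{"claw":0.5,"dx":75,"dy":225,"dz":0,"twist":0.12},{"claw":0.5,"dx":85,"dy":270,"dz":0,"twist":0.12},{"claw":0.5,"dx":95,"dy":315,"dz":0,"twist":0.12},{"claw":0.5,"dx":105,"dy":360,"dz":0,"twist":0.12}]'; python3 -m pendant '[{"claw":0.5,"dx":5,"dy":45,"dz":0,"twist":0},{"claw":0.5,"dx":10,"dy":90,"dz":0,"twist":0},{"claw":0.5,"dx":14,"dy":135,"dz":0,"twist":0},{"claw":0.5,"dx":15,"dy":160,"dz":-20,"twist":0},{"claw":0.5,"dx":15,"dy":160,"dz":-60,"twist":0},{"claw":0.5,"dx":15,"dy":160,"dz":-100,"twist":0},{"claw":0.5,"dx":15,"dy":160,"dz":-140,"twist":0},{"claw":0.5,"dx":15,"dy":160,"dz":-140,"twist":0}]'
```

```text
clock: 2.9
tool_pos: [0.5306, 0.0437, 0.2989]
eef_rot: [0.742, 0.67, 0.0, 0.0]
contact_force: [1.1, 0.3, 0.3]
opening: 0.501
finger_force: 0.0
clock: 3.7
tool_pos: [0.5422, 0.2, 0.1542]
eef_rot: [0.742, 0.67, -0.005, -0.001]
contact_force: [-1.2, -0.4, -0.1]
opening: 0.496
finger_force: 0.0
```

```bash
python3 -m pendant '[{"claw":0.5,"dx":0,"dy":2,"dz":-20,"twist":0},{"claw":0.5,"dx":0,"dy":2,"dz":-40,"twist":0},{"claw":0.5,"dx":0,"dy":2,"dz":-40,"twist":0},{"claw":0.5,"dx":0,"dy":2,"dz":-40,"twist":0}]'
```

```text
clock: 4.1
tool_pos: [0.5462, 0.2044, 0.1204]
eef_rot: [0.742, 0.67, 0.001, 0.0]
contact_force: [0.1, -0.4, 0.5]
opening: 0.502
finger_force: 0.0
```

```bash
python3 -m pendant '[{"claw":0.5,"dx":0,"dy":0,"dz":-20,"twist":0},{"claw":0.5,"dx":0,"dy":0,"dz":-40,"twist":0},{"claw":0.5,"dx":0,"dy":0,"dz":-52,"twist":0},{"claw":0.5,"dx":0,"dy":0,"dz":-52,"twist":0},{"claw":0.4,"dx":0,"dy":0,"dz":-52,"twist":0},{"claw":0.3,"dx":0,"dy":0,"dz":-52,"twist":0},{"claw":0.0,"dx":0,"dy":0,"dz":-52,"twist":0},{"claw":0.0,"dx":0,"dy":0,"dz":-52,"twist":0}]' 30; python3 -m pendant '[{"claw":0.0,"dx":0,"dy":0,"dz":0,"twist":0},{"claw":0.0,"dx":0,"dy":0,"dz":0,"twist":0},{"claw":0.0,"dx":0,"dy":0,"dz":0,"twist":0}]'
```

```text
clock: 4.9
tool_pos: [0.5458, 0.2042, 0.0674]
eef_rot: [0.742, 0.67, 0.001, 0.0]
contact_force: [1.2, -0.8, -0.5]
opening: 0.163
finger_force: 5.0
clock: 5.2
tool_pos: [0.5458, 0.2042, 0.0673]
eef_rot: [0.742, 0.67, 0.001, 0.0]
contact_force: [-0.3, -0.3, 6.0]
opening: 0.154
finger_force: 30.0
```

```bash
python3 -m pendant '[{"claw":0.0,"dx":0,"dy":0,"dz":4,"twist":0},{"claw":0.0,"dx":0,"dy":0,"dz":8,"twist":0},{"claw":0.0,"dx":0,"dy":0,"dz":13,"twist":0},{"claw":0.0,"dx":0,"dy":0,"dz":18,"twist":0},{"claw":0.0,"dx":0,"dy":0,"dz":24,"twist":0},{"claw":0.0,"dx":0,"dy":0,"dz":32,"twist":0},{"claw":0.0,"dx":0,"dy":0,"dz":50,"twist":0},{"claw":0.0,"dx":0,"dy":0,"dz":70,"twist":0}]'; python3 -m pendant '[{"claw":0.0,"dx":0,"dy":0,"dz":20,"twist":0},{"claw":0.0,"dx":0,"dy":0,"dz":20,"twist":0}]'
```

```text
clock: 6.0
tool_pos: [0.5451, 0.2037, 0.1374]
eef_rot: [0.742, 0.67, -0.0, -0.0]
contact_force: [0.4, 0.1, -1.7]
opening: 0.158
finger_force: 30.0
clock: 6.2
tool_pos: [0.5471, 0.2049, 0.1596]
eef_rot: [0.742, 0.67, 0.003, 0.001]
contact_force: [0.4, -0.3, -0.8]
opening: 0.156
finger_force: 30.0
```

```bash
python3 - <<'E'
from h import *
p,d=eyes.snapshot("scene");cv2.imwrite("pics/s1.png",cv2.resize(p[150:350,180:430],None,fx=3,fy=3,interpolation=2))
E
```

```text
(no output)
```

View pics/s1.png

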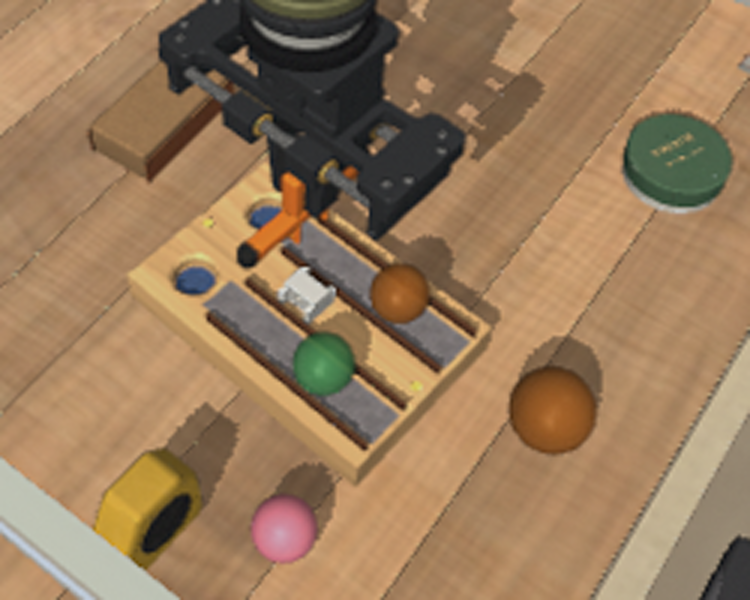

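The keeper is free and held in the fingers, with its bar near (270,230). Both balls are still in their lanes, green at (323,365) and amber at (400,293). I'll set it down to the right of the tray.

```bash
python3 -m pendant '[{"claw":0.0,"dx":0,"dy":-20,"dz":0,"twist":0},{"claw":0.0,"dx":0,"dy":-55,"dz":0,"twist":0},{"claw":0.0,"dx":0,"dy":-95,"dz":0,"twist":0},{"claw":0.0,"dx":0,"dy":-135,"dz":0,"twist":0},{"claw":0.0,"dx":0,"dy":-170,"dz":0,"twist":0},{"claw":0.0,"dx":0,"dy":-185,"dz":-10,"twist":0},{"claw":0.0,"dx":0,"dy":-185,"dz":-40,"twist":0},{"claw":0.0,"dx":0,"dy":-185,"dz":-70,"twist":0}]'; python3 -m pendant '[{"claw":0.0,"dx":0,"dy":0,"dz":-25,"twist":0},{"claw":0.0,"dx":0,"dy":0,"dz":-40,"twist":0},{"claw":0.0,"dx":0,"dy":0,"dz":-48,"twist":0},{"claw":0.0,"dx":0,"dy":0,"dz":-50,"twist":0},{"claw":0.0,"dx":0,"dy":0,"dz":-50,"twist":0}]'
```

```text
clock: 7.05
tool_pos: [0.5454, 0.0191, 0.0853]
eef_rot: [0.743, 0.67, 0.001, -0.0]
contact_force: [0.0, -0.0, -1.2]
opening: 0.159
finger_force: 30.0
clock: 7.55
tool_pos: [0.5453, 0.0196, 0.0366]
eef_rot: [0.742, 0.67, 0.0, -0.0]
contact_force: [-0.5, -0.3, -0.7]
opening: 0.157
finger_force: 30.0
```

```bash
python3 -m pendant '[{"claw":0.0,"dx":0,"dy":0,"dz":-1,"twist":0},{"claw":0.0,"dx":0,"dy":0,"dz":-2,"twist":0},{"claw":0.0,"dx":0,"dy":0,"dz":-2,"twist":0}]'
```

```text
clock: 7.85
tool_pos: [0.5458, 0.019, 0.0353]
eef_rot: [0.742, 0.67, 0.001, 0.0]
contact_force: [-0.0, 0.1, 0.2]
opening: 0.156
finger_force: 30.0
```

```bash
python3 -m pendant '[{"claw":0.17,"dx":0,"dy":0,"dz":0,"twist":0},{"claw":0.2,"dx":0,"dy":0,"dz":0,"twist":0},{"claw":0.25,"dx":0,"dy":0,"dz":0,"twist":0},{"claw":0.35,"dx":0,"dy":0,"dz":0,"twist":0},{"claw":0.4,"dx":0,"dy":0,"dz":0,"twist":0},{"claw":0.4,"dx":0,"dy":0,"dz":15,"twist":0},{"claw":0.4,"dx":0,"dy":0,"dz":50,"twist":0},{"claw":0.4,"dx":0,"dy":0,"dz":100,"twist":0}]'
python3 - <<'E'
from m import *
p,d=eyes.snapshot("scene");cv2.imwrite("pics/s2.png",cv2.resize(p[150:350,180:430],None,fx=3,fy=3,interpolation=2))
p,d=eyes.snapshot("top")
for col,n in(("green",[.498,.248]),("amber",[.487,.170])):print(col,*ball("top",p,d,col,np.array(n)))
E
```

```text
clock: 8.65
tool_pos: [0.5436, 0.0187, 0.134]
eef_rot: [0.742, 0.67, -0.002, -0.001]
contact_force: [1.1, -0.0, 0.5]
opening: 0.401
finger_force: 0.0
green [0.49642227 0.24880693 0.05054996] 140
amber [0.48733161 0.16983588 0.05056731] 150
```

View pics/s2.png

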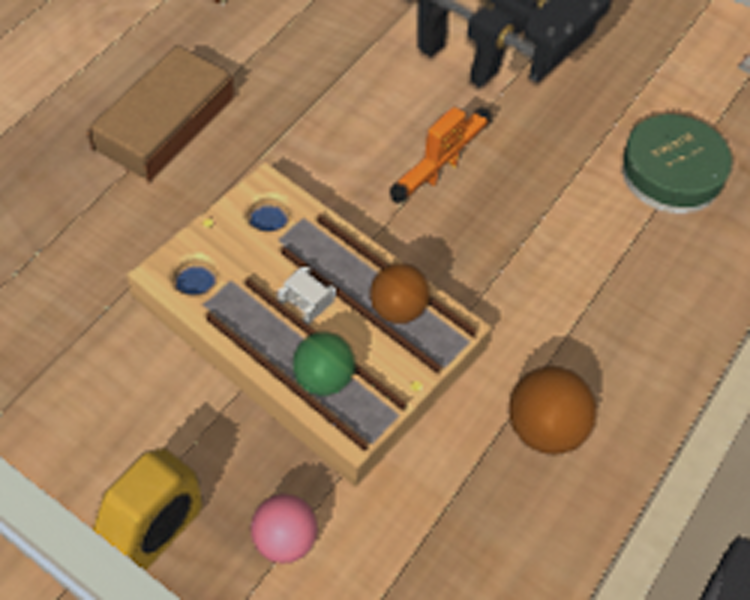

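The keeper is standing on the bench near (440,150), clear of the tray, and nothing else has moved. Next I'll bring the nearly shut fingers in behind the amber ball.

```bash
python3 -m pendant '[{"claw":0.09,"dx":0,"dy":10,"dz":15,"twist":-0.14},{"claw":0.09,"dx":-15,"dy":30,"dz":15,"twist":-0.28},{"claw":0.09,"dx":-35,"dy":55,"dz":15,"twist":-0.43},{"claw":0.09,"dx":-55,"dy":80,"dz":15,"twist":-0.57},{"claw":0.09,"dx":-75,"dy":105,"dz":15,"twist":-0.72},{"claw":0.09,"dx":-90,"dy":130,"dz":15,"twist":-0.86},{"claw":0.09,"dx":-100,"dy":150,"dz":15,"twist":-1.0},{"claw":0.09,"dx":-104,"dy":155,"dz":15,"twist":-1.14}]'; python3 -m pendant '[{"claw":0.09,"dx":0,"dy":0,"dz":0,"twist":-0.14},{"claw":0.09,"dx":0,"dy":0,"dz":0,"twist":-0.29},{"claw":0.09,"dx":0,"dy":0,"dz":0,"twist":-0.43},{"claw":0.09,"dx":0,"dy":0,"dz":0,"twist":-0.43},{"claw":0.09,"dx":0,"dy":0,"dz":0,"twist":-0.43},{"claw":0.09,"dx":0,"dy":0,"dz":0,"twist":-0.43}]'; python3 -c "
from plant import r
s=r.get_state();print(s['q'],s['tool_pos'],s['eef_rot'],s['opening'])"
```

```text
clock: 9.55
tool_pos: [0.4399, 0.177, 0.1495]
eef_rot: [0.987, 0.163, -0.0, -0.001]
contact_force: [0.9, 0.2, 0.2]
opening: 0.088
finger_force: 0.0
clock: 10.15
tool_pos: [0.4413, 0.174, 0.1496]
eef_rot: [0.999, -0.049, -0.0, 0.0]
contact_force: [0.4, -0.1, -0.3]
opening: 0.092
finger_force: 0.0
[-0.49755081  0.65298005  0.0393886   2.10316038 -0.06342409  0.38672633
 -2.07714074] [0.44128727 0.17397859 0.1496202 ] [ 9.98779049e-01 -4.94004289e-02 -8.08899435e-05  5.71737428e-05] 0.09150435322198044
```

```bash
python3 -m pendant '[{"claw":0.09,"dx":0,"dy":0.5,"dz":-30,"twist":0},{"claw":0.09,"dx":0,"dy":0.5,"dz":-60,"twist":0},{"claw":0.09,"dx":0,"dy":0.5,"dz":-85,"twist":0},{"claw":0.09,"dx":0,"dy":0.5,"dz":-100,"twist":0},{"claw":0.09,"dx":0,"dy":0.5,"dz":-106,"twist":0},{"claw":0.09,"dx":0,"dy":0.5,"dz":-106,"twist":0},{"claw":0.09,"dx":0,"dy":0.5,"dz":-106,"twist":0}]'; python3 - <<'E'
from m import *
p,d=eyes.snapshot("scene");cv2.imwrite("pics/s3.png",cv2.resize(p[150:350,180:430],None,fx=3,fy=3,interpolation=2))
print(*ball("scene",p,d,"amber",np.array([.487,.17])))
E
```

```text
clock: 10.85
tool_pos: [0.4417, 0.1746, 0.0443]
eef_rot: [0.999, -0.05, 0.0, -0.0]
contact_force: [0.2, 0.5, -0.1]
opening: 0.088
finger_force: 0.0
[0.48759373 0.16413212 0.05482576] 23
```

View pics/s3.png

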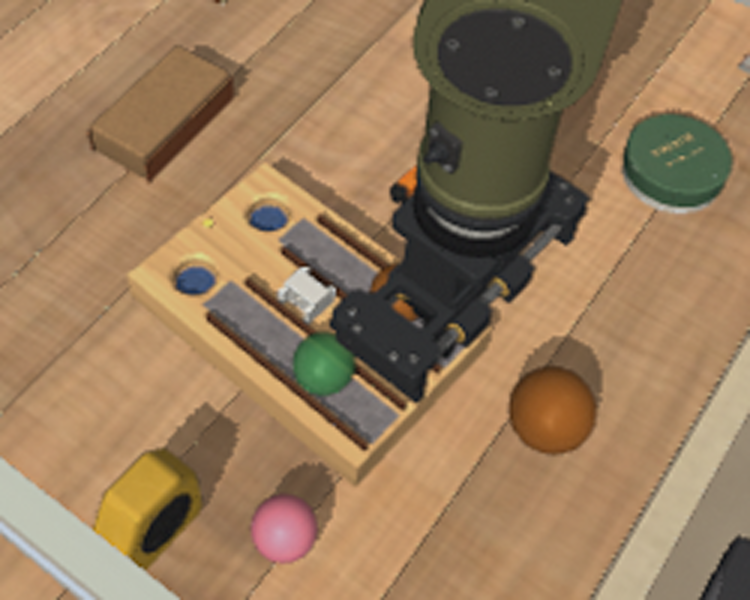

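The hand is behind the amber ball and clear of green at (323,365). Starting the slow push.

```bash
python3 -m pendant '[{"claw":0.09,"dx":3,"dy":-0.3,"dz":0,"twist":0},{"claw":0.09,"dx":6,"dy":-0.6,"dz":0,"twist":0},{"claw":0.09,"dx":9,"dy":-0.9,"dz":0,"twist":0},{"claw":0.09,"dx":12,"dy":-1.2,"dz":0,"twist":0},{"claw":0.09,"dx":14,"dy":-1.4,"dz":0,"twist":0},{"claw":0.09,"dx":16,"dy":-1.7,"dz":0,"twist":0},{"claw":0.09,"dx":18,"dy":-1.9,"dz":0,"twist":0},{"claw":0.09,"dx":20,"dy":-2.1,"dz":0,"twist":0}]'; python3 -m pendant '[{"claw":0.09,"dx":2.5,"dy":-0.3,"dz":0,"twist":0},{"claw":0.09,"dx":5,"dy":-0.5,"dz":0,"twist":0},{"claw":0.09,"dx":7.5,"dy":-0.8,"dz":0,"twist":0},{"claw":0.09,"dx":10,"dy":-1,"dz":0,"twist":0},{"claw":0.09,"dx":12.5,"dy":-1.3,"dz":0,"twist":0},{"claw":0.09,"dx":15,"dy":-1.5,"dz":0,"twist":0},{"claw":0.09,"dx":17.5,"dy":-1.8,"dz":0,"twist":0},{"claw":0.09,"dx":20,"dy":-2.1,"dz":0,"twist":0}]'; python3 - <<'E'
from m import *
p,d=eyes.snapshot("scene")
print(*ball("scene",p,d,"amber",np.array([.515,.167])))
p,d=eyes.snapshot("top")
print(*ball("top",p,d,"amber",np.array([.515,.167])))
E
```

```text
clock: 11.7
tool_pos: [0.4614, 0.1724, 0.0437]
eef_rot: [0.999, -0.051, -0.0, 0.0]
contact_force: [-0.4, -0.1, 0.6]
opening: 0.086
finger_force: 0.0
clock: 12.5
tool_pos: [0.4815, 0.1703, 0.0437]
eef_rot: [0.999, -0.051, -0.0, 0.0]
contact_force: [-0.2, 0.0, 0.2]
opening: 0.091
finger_force: 0.0
[0.51376434 0.17608339 0.04641735] 6
[0.515 0.167 0.05 ] 0
```

```bash
A='x'; python3 -m pendant '[{"claw":0.09,"dx":2.5,"dy":-0.3,"dz":0,"twist":0},{"claw":0.09,"dx":5,"dy":-0.5,"dz":0,"twist":0},{"claw":0.09,"dx":7.5,"dy":-0.8,"dz":0,"twist":0},{"claw":0.09,"dx":10,"dy":-1,"dz":0,"twist":0},{"claw":0.09,"dx":12.5,"dy":-1.3,"dz":0,"twist":0},{"claw":0.09,"dx":15,"dy":-1.5,"dz":0,"twist":0},{"claw":0.09,"dx":17.5,"dy":-1.8,"dz":0,"twist":0},{"claw":0.09,"dx":20,"dy":-2.1,"dz":0,"twist":0}]'; python3 -m pendant '[{"claw":0.09,"dx":2.5,"dy":-0.3,"dz":0,"twist":0},{"claw":0.09,"dx":5,"dy":-0.5,"dz":0,"twist":0},{"claw":0.09,"dx":7.5,"dy":-0.8,"dz":0,"twist":0},{"claw":0.09,"dx":10,"dy":-1,"dz":0,"twist":0},{"claw":0.09,"dx":12.5,"dy":-1.3,"dz":0,"twist":0},{"claw":0.09,"dx":15,"dy":-1.5,"dz":0,"twist":0},{"claw":0.09,"dx":17.5,"dy":-1.8,"dz":0,"twist":0},{"claw":0.09,"dx":20,"dy":-2.1,"dz":0,"twist":0}]';  python3 -m pendant '[{"claw":0.09,"dx":2.5,"dy":-0.3,"dz":0,"twist":0},{"claw":0.09,"dx":5,"dy":-0.5,"dz":0,"twist":0},{"claw":0.09,"dx":7.5,"dy":-0.8,"dz":0,"twist":0},{"claw":0.09,"dx":10,"dy":-1,"dz":0,"twist":0},{"claw":0.09,"dx":12.5,"dy":-1.3,"dz":0,"twist":0},{"claw":0.09,"dx":15,"dy":-1.5,"dz":0,"twist":0},{"claw":0.09,"dx":17.5,"dy":-1.8,"dz":0,"twist":0},{"claw":0.09,"dx":20,"dy":-2.1,"dz":0,"twist":0}]'; python3 - <<'E'
from m import *
p,d=eyes.snapshot("scene");cv2.imwrite("pics/s4.png",cv2.resize(p[150:350,180:430],None,fx=3,fy=3,interpolation=2))
print(*ball("scene",p,d,"amber",np.array([.572,.161])))
p,d=eyes.snapshot("top")
print(*ball("top",p,d,"amber",np.array([.572,.161])))
E
```

```text
clock: 13.4
tool_pos: [0.5015, 0.1682, 0.0437]
eef_rot: [0.999, -0.051, -0.0, 0.0]
contact_force: [0.4, -0.7, -0.4]
opening: 0.09
finger_force: 0.0
clock: 14.2
tool_pos: [0.5215, 0.1661, 0.0437]
eef_rot: [0.999, -0.051, -0.0, 0.0]
contact_force: [0.6, 0.8, 0.4]
opening: 0.087
finger_force: 0.0
clock: 15.0
tool_pos: [0.5415, 0.164, 0.0437]
eef_rot: [0.999, -0.051, -0.0, 0.0]
contact_force: [-0.1, -0.3, 0.5]
opening: 0.09
finger_force: 0.0
[0.56962345 0.18190812 0.04822336] 12
[0.572 0.161 0.05 ] 0
```

View pics/s4.png

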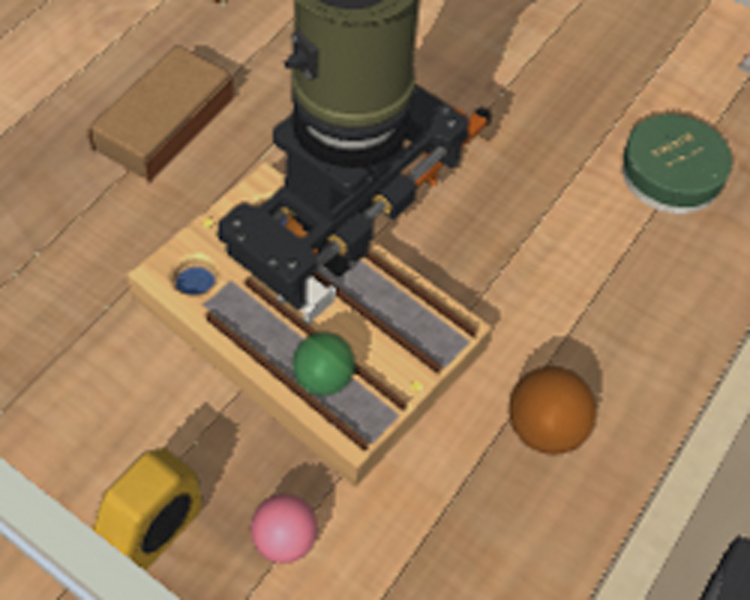

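The amber ball shows through the hand at (292,222), still moving with it. For the last stretch I'll go slower.

```bash
python3 -m pendant '[{"claw":0.09,"dx":2,"dy":-0.2,"dz":0,"twist":0},{"claw":0.09,"dx":4,"dy":-0.4,"dz":0,"twist":0},{"claw":0.09,"dx":6,"dy":-0.6,"dz":0,"twist":0},{"claw":0.09,"dx":8,"dy":-0.8,"dz":0,"twist":0},{"claw":0.09,"dx":10,"dy":-1,"dz":0,"twist":0},{"claw":0.09,"dx":12,"dy":-1.2,"dz":0,"twist":0},{"claw":0.09,"dx":14,"dy":-1.4,"dz":0,"twist":0},{"claw":0.09,"dx":16,"dy":-1.6,"dz":0,"twist":0}]'; python3 -m pendant '[{"claw":0.09,"dx":2,"dy":-0.2,"dz":0,"twist":0},{"claw":0.09,"dx":4,"dy":-0.4,"dz":0,"twist":0},{"claw":0.09,"dx":6,"dy":-0.6,"dz":0,"twist":0},{"claw":0.09,"dx":8,"dy":-0.8,"dz":0,"twist":0},{"claw":0.09,"dx":10,"dy":-1,"dz":0,"twist":0},{"claw":0.09,"dx":12,"dy":-1.2,"dz":0,"twist":0},{"claw":0.09,"dx":13,"dy":-1.3,"dz":0,"twist":0},{"claw":0.09,"dx":14,"dy":-1.4,"dz":0,"twist":0}]'; python3 - <<'E'
from m import *
for c in("scene","top"):
    p,d=eyes.snapshot(c)
    for n in([.598,.158],[.619,.156]):print(c,*ball(c,p,d,"amber",np.array(n)))
    h=p
    if c=="scene":cv2.imwrite("pics/s5.png",cv2.resize(p[190:290,220:345],None,fx=5,fy=5,interpolation=2))
E
```

```text
clock: 15.9
tool_pos: [0.5575, 0.1624, 0.0437]
eef_rot: [0.999, -0.051, -0.0, 0.0]
contact_force: [0.3, -0.4, 0.2]
opening: 0.086
finger_force: 0.0
clock: 16.7
tool_pos: [0.5714, 0.161, 0.0437]
eef_rot: [0.999, -0.051, 0.0, 0.0]
contact_force: [-0.8, 0.1, -0.2]
opening: 0.092
finger_force: 0.1
scene [0.59988402 0.17190615 0.04511323] 13
scene [0.60397524 0.15894647 0.04860911] 6
top [0.598 0.158 0.05 ] 0
top [0.619 0.156 0.05 ] 0
```

View pics/s5.png

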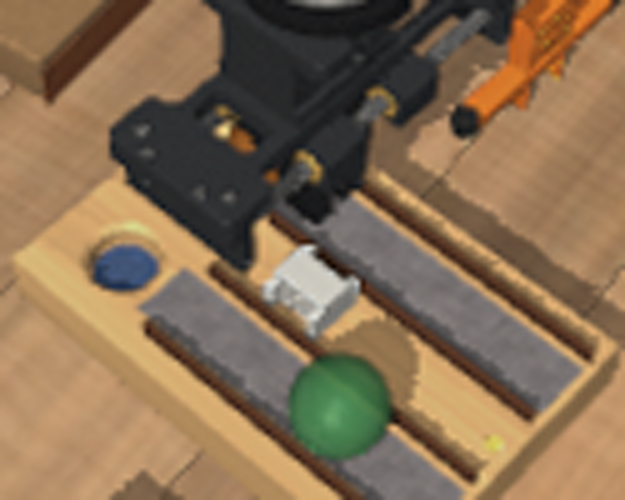

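The hand hides the ball, which should be right at the rim. I'll push 6 mm more, gently, then back off and look.

```bash
python3 -m pendant '[{"claw":0.09,"dx":1,"dy":-0.1,"dz":0,"twist":0},{"claw":0.09,"dx":2,"dy":-0.2,"dz":0,"twist":0},{"claw":0.09,"dx":3,"dy":-0.3,"dz":0,"twist":0},{"claw":0.09,"dx":4,"dy":-0.4,"dz":0,"twist":0},{"claw":0.09,"dx":5,"dy":-0.5,"dz":0,"twist":0},{"claw":0.09,"dx":6,"dy":-0.6,"dz":0,"twist":0},{"claw":0.09,"dx":6,"dy":-0.6,"dz":0,"twist":0},{"claw":0.09,"dx":6,"dy":-0.6,"dz":0,"twist":0}]'; python3 -m pendant '[{"claw":0.09,"dx":-5,"dy":0.5,"dz":0,"twist":0},{"claw":0.09,"dx":-15,"dy":1.5,"dz":10,"twist":0},{"claw":0.09,"dx":-30,"dy":3,"dz":40,"twist":0},{"claw":0.09,"dx":-60,"dy":6,"dz":80,"twist":0},{"claw":0.09,"dx":-95,"dy":10,"dz":105,"twist":0},{"claw":0.09,"dx":-125,"dy":25,"dz":105,"twist":0},{"claw":0.09,"dx":-132,"dy":50,"dz":105,"twist":0},{"claw":0.09,"dx":-132,"dy":75,"dz":105,"twist":0}]'; python3 - <<'E'
from m import *
for c in("scene","top"):
    p,d=eyes.snapshot(c)
    for n in([.605,.158],[.619,.156]):print(c,*ball(c,p,d,"amber",np.array(n)))
    print(*ball(c,p,d,"green",np.array([.497,.248])))
    if c=="scene":cv2.imwrite("pics/s6.png",cv2.resize(p[150:350,180:430],None,fx=3,fy=3,interpolation=2))
E
```

```text
clock: 17.6
tool_pos: [0.5773, 0.1604, 0.0437]
eef_rot: [0.999, -0.051, -0.0, 0.0]
contact_force: [-0.1, 0.5, 0.1]
opening: 0.09
finger_force: 0.0
clock: 18.4
tool_pos: [0.4425, 0.2357, 0.1499]
eef_rot: [0.999, -0.05, -0.001, 0.0]
contact_force: [0.3, 0.6, 0.3]
opening: 0.092
finger_force: 0.0
scene [0.61285745 0.1521189  0.04013676] 35
scene [0.6211035  0.15350553 0.04500362] 27
[0.4991549  0.24612558 0.05173878] 190
top [0.61792591 0.15679332 0.04253824] 108
top [0.61792591 0.15679332 0.04253824] 108
[0.49175956 0.25301556 0.05904338] 34
```

View pics/s6.png

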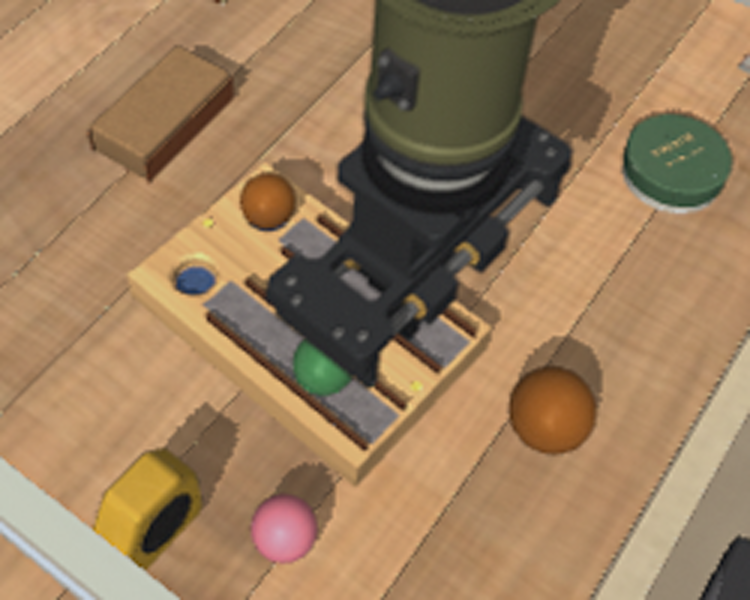

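The amber ball has dropped into the right pocket at (268,200), measured within 2 mm of the pocket centre. Now the green one, the same way.

```bash
python3 -m pendant '[{"claw":0.09,"dx":5,"dy":18.5,"dz":0,"twist":0},{"claw":0.09,"dx":5,"dy":18.5,"dz":0,"twist":0},{"claw":0.09,"dx":5,"dy":18.5,"dz":0,"twist":0},{"claw":0.09,"dx":5,"dy":18.5,"dz":-30,"twist":0},{"claw":0.09,"dx":5,"dy":18.5,"dz":-65,"twist":0},{"claw":0.09,"dx":5,"dy":18.5,"dz":-95,"twist":0},{"claw":0.09,"dx":5,"dy":18.5,"dz":-105,"twist":0},{"claw":0.09,"dx":5,"dy":18.5,"dz":-105,"twist":0}]'; python3 -m pendant '[{"claw":0.09,"dx":0,"dy":0,"dz":0,"twist":0},{"claw":0.09,"dx":0,"dy":0,"dz":0,"twist":0}]';python3 - <<'E'
from m import *
p,d=eyes.snapshot("scene")
print(*ball("scene",p,d,"green",np.array([.497,.248])))
E
```

```text
clock: 19.3
tool_pos: [0.4495, 0.2523, 0.0429]
eef_rot: [0.999, -0.051, -0.001, 0.001]
contact_force: [-0.5, 0.4, 0.6]
opening: 0.094
finger_force: 0.0
clock: 19.5
tool_pos: [0.4512, 0.2541, 0.0451]
eef_rot: [0.999, -0.051, 0.001, -0.001]
contact_force: [0.2, 0.5, 0.0]
opening: 0.093
finger_force: 0.0
[0.49883557 0.24595784 0.05189913] 48
```

```bash
python3 -m pendant '[{"claw":0.09,"dx":2.5,"dy":-0.3,"dz":0,"twist":0},{"claw":0.09,"dx":5,"dy":-0.5,"dz":0,"twist":0},{"claw":0.09,"dx":7.5,"dy":-0.8,"dz":0,"twist":0},{"claw":0.09,"dx":10,"dy":-1,"dz":0,"twist":0},{"claw":0.09,"dx":12.5,"dy":-1.3,"dz":0,"twist":0},{"claw":0.09,"dx":15,"dy":-1.5,"dz":0,"twist":0},{"claw":0.09,"dx":17.5,"dy":-1.8,"dz":0,"twist":0},{"claw":0.09,"dx":20,"dy":-2.1,"dz":0,"twist":0}]'; python3 -m pendant '[{"claw":0.09,"dx":2.5,"dy":-0.3,"dz":0,"twist":0},{"claw":0.09,"dx":5,"dy":-0.5,"dz":0,"twist":0},{"claw":0.09,"dx":7.5,"dy":-0.8,"dz":0,"twist":0},{"claw":0.09,"dx":10,"dy":-1,"dz":0,"twist":0},{"claw":0.09,"dx":12.5,"dy":-1.3,"dz":0,"twist":0},{"claw":0.09,"dx":15,"dy":-1.5,"dz":0,"twist":0},{"claw":0.09,"dx":17.5,"dy":-1.8,"dz":0,"twist":0},{"claw":0.09,"dx":20,"dy":-2.1,"dz":0,"twist":0}]';python3 - <<'E'
from m import *
p,d=eyes.snapshot("scene")
print(*ball("scene",p,d,"green",np.array([.522,.244])))
E
```

```text
clock: 20.35
tool_pos: [0.4705, 0.2518, 0.0437]
eef_rot: [0.999, -0.051, -0.0, 0.0]
contact_force: [-0.2, 0.2, -0.6]
opening: 0.092
finger_force: 0.0
clock: 21.15
tool_pos: [0.4905, 0.2497, 0.0437]
eef_rot: [0.999, -0.051, 0.0, 0.0]
contact_force: [-0.2, 0.4, -0.4]
opening: 0.091
finger_force: 0.0
[0.52145987 0.24510483 0.05142904] 49
```

```bash
python3 -m pendant '[{"claw":0.09,"dx":2.5,"dy":-0.3,"dz":0,"twist":0},{"claw":0.09,"dx":5,"dy":-0.5,"dz":0,"twist":0},{"claw":0.09,"dx":7.5,"dy":-0.8,"dz":0,"twist":0},{"claw":0.09,"dx":10,"dy":-1,"dz":0,"twist":0},{"claw":0.09,"dx":12.5,"dy":-1.3,"dz":0,"twist":0},{"claw":0.09,"dx":15,"dy":-1.5,"dz":0,"twist":0},{"claw":0.09,"dx":17.5,"dy":-1.8,"dz":0,"twist":0},{"claw":0.09,"dx":20,"dy":-2.1,"dz":0,"twist":0}]'; python3 -m pendant '[{"claw":0.09,"dx":2.5,"dy":-0.3,"dz":0,"twist":0},{"claw":0.09,"dx":5,"dy":-0.5,"dz":0,"twist":0},{"claw":0.09,"dx":7.5,"dy":-0.8,"dz":0,"twist":0},{"claw":0.09,"dx":10,"dy":-1,"dz":0,"twist":0},{"claw":0.09,"dx":12.5,"dy":-1.3,"dz":0,"twist":0},{"claw":0.09,"dx":15,"dy":-1.5,"dz":0,"twist":0},{"claw":0.09,"dx":17.5,"dy":-1.8,"dz":0,"twist":0},{"claw":0.09,"dx":20,"dy":-2.1,"dz":0,"twist":0}]';  python3 -m pendant '[{"claw":0.09,"dx":2.5,"dy":-0.3,"dz":0,"twist":0},{"claw":0.09,"dx":5,"dy":-0.5,"dz":0,"twist":0},{"claw":0.09,"dx":7.5,"dy":-0.8,"dz":0,"twist":0},{"claw":0.09,"dx":10,"dy":-1,"dz":0,"twist":0},{"claw":0.09,"dx":12.5,"dy":-1.3,"dz":0,"twist":0},{"claw":0.09,"dx":15,"dy":-1.5,"dz":0,"twist":0},{"claw":0.09,"dx":17.5,"dy":-1.8,"dz":0,"twist":0},{"claw":0.09,"dx":20,"dy":-2.1,"dz":0,"twist":0}]'; python3 - <<'E'
from m import *
p,d=eyes.snapshot("scene")
print(*ball("scene",p,d,"green",np.array([.58,.237])))
E
```

```text
clock: 22.0
tool_pos: [0.5106, 0.2476, 0.0437]
eef_rot: [0.999, -0.051, 0.0, 0.0]
contact_force: [0.2, 0.8, -0.0]
opening: 0.087
finger_force: 0.0
clock: 22.8
tool_pos: [0.5305, 0.2455, 0.0437]
eef_rot: [0.999, -0.051, -0.0, 0.0]
contact_force: [0.1, -0.2, 0.1]
opening: 0.091
finger_force: 0.0
clock: 23.6
tool_pos: [0.5505, 0.2434, 0.0437]
eef_rot: [0.999, -0.051, -0.0, 0.0]
contact_force: [0.0, 0.3, -0.5]
opening: 0.089
finger_force: 0.0
[0.58150154 0.23820812 0.05324352] 26
```

```bash
python3 -m pendant '[{"claw":0.09,"dx":2,"dy":-0.2,"dz":0,"twist":0},{"claw":0.09,"dx":4,"dy":-0.4,"dz":0,"twist":0},{"claw":0.09,"dx":6,"dy":-0.6,"dz":0,"twist":0},{"claw":0.09,"dx":8,"dy":-0.8,"dz":0,"twist":0},{"claw":0.09,"dx":10,"dy":-1,"dz":0,"twist":0},{"claw":0.09,"dx":12,"dy":-1.2,"dz":0,"twist":0},{"claw":0.09,"dx":14,"dy":-1.4,"dz":0,"twist":0},{"claw":0.09,"dx":16,"dy":-1.6,"dz":0,"twist":0}]'; python3 -m pendant '[{"claw":0.09,"dx":2,"dy":-0.2,"dz":0,"twist":0},{"claw":0.09,"dx":4,"dy":-0.4,"dz":0,"twist":0},{"claw":0.09,"dx":6,"dy":-0.6,"dz":0,"twist":0},{"claw":0.09,"dx":8,"dy":-0.8,"dz":0,"twist":0},{"claw":0.09,"dx":10,"dy":-1,"dz":0,"twist":0},{"claw":0.09,"dx":12,"dy":-1.2,"dz":0,"twist":0},{"claw":0.09,"dx":13,"dy":-1.3,"dz":0,"twist":0},{"claw":0.09,"dx":14,"dy":-1.4,"dz":0,"twist":0}]'; python3 -m pendant '[{"claw":0.09,"dx":1,"dy":-0.1,"dz":0,"twist":0},{"claw":0.09,"dx":2,"dy":-0.2,"dz":0,"twist":0},{"claw":0.09,"dx":3,"dy":-0.3,"dz":0,"twist":0},{"claw":0.09,"dx":4,"dy":-0.4,"dz":0,"twist":0},{"claw":0.09,"dx":5,"dy":-0.5,"dz":0,"twist":0},{"claw":0.09,"dx":5.5,"dy":-0.6,"dz":0,"twist":0},{"claw":0.09,"dx":5.5,"dy":-0.6,"dz":0,"twist":0},{"claw":0.09,"dx":5.5,"dy":-0.6,"dz":0,"twist":0}]'; python3 - <<'E'
from m import *
p,d=eyes.snapshot("scene")
print(*ball("scene",p,d,"green",np.array([.622,.237])))
E
```

```text
clock: 24.45
tool_pos: [0.5665, 0.2418, 0.0437]
eef_rot: [0.999, -0.051, 0.0, 0.0]
contact_force: [0.5, -0.1, 0.1]
opening: 0.09
finger_force: 0.0
clock: 25.25
tool_pos: [0.5804, 0.2404, 0.0437]
eef_rot: [0.999, -0.051, 0.0, 0.0]
contact_force: [0.1, 0.1, 0.2]
opening: 0.088
finger_force: 0.1
clock: 26.05
tool_pos: [0.5858, 0.2398, 0.0437]
eef_rot: [0.999, -0.051, -0.0, 0.0]
contact_force: [0.2, -0.5, 1.2]
opening: 0.097
finger_force: 0.0
[0.62949706 0.23268471 0.04448474] 38
```

Green has dropped in (z 0.044, within 3 mm of the pocket centre). I'll back off, lift and check.

```bash
python3 -m pendant '[{"claw":0.09,"dx":-5,"dy":0.5,"dz":0,"twist":0},{"claw":0.09,"dx":-15,"dy":1.5,"dz":10,"twist":0},{"claw":0.09,"dx":-30,"dy":3,"dz":40,"twist":0},{"claw":0.09,"dx":-60,"dy":6,"dz":80,"twist":0},{"claw":0.09,"dx":-95,"dy":10,"dz":120,"twist":0},{"claw":0.09,"dx":-130,"dy":13,"dz":150,"twist":0},{"claw":0.09,"dx":-140,"dy":13,"dz":150,"twist":0},{"claw":0.09,"dx":-140,"dy":13,"dz":150,"twist":0}]'; python3 - <<'E'
from m import *
for c in("scene","top"):
    p,d=eyes.snapshot(c)
    print(c,*ball(c,p,d,"amber",np.array([.619,.156])),*ball(c,p,d,"green",np.array([.627,.235])))
    if c=="scene":cv2.imwrite("pics/s7.png",cv2.resize(p[150:350,180:430],None,fx=3,fy=3,interpolation=2))
E
```

```text
clock: 26.9
tool_pos: [0.444, 0.2533, 0.1947]
eef_rot: [0.999, -0.049, -0.0, -0.0]
contact_force: [0.5, 0.6, 0.4]
opening: 0.093
finger_force: 0.0
scene [0.62119959 0.15329131 0.04521546] 22 [0.62922463 0.23305014 0.04413175] 261
top [0.61835045 0.1570911  0.04375508] 113 [0.62702735 0.23492781 0.04293589] 131
```

View pics/s7.png

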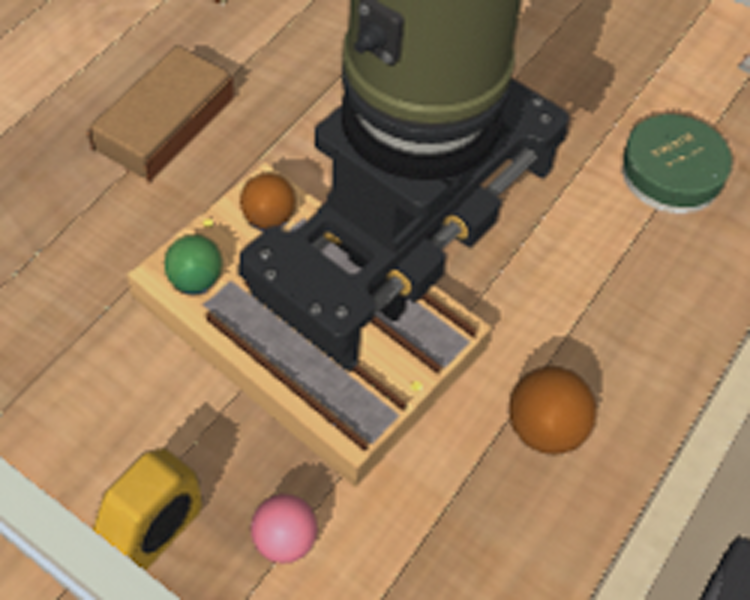

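Both balls rest in their pockets, green at (193,263) and amber at (268,200). The hand is up and clear, and the other things haven't moved.

```bash
python3 -c "
from plant import r
print(r.finish_job())"
```

```text
the job is handed in; nothing more can be done
None
```

The job is handed in at about 27 s of the 64 s allowed: the keeper stands on the bench clear of the tray, amber rests in the right pocket and green in the left, and nothing else in view was moved.

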